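# Fit the tongued floorboard into the sprung sample frame

## Robot

A 6-joint arm with a two-finger parallel gripper is mounted at the origin on the work surface. World frame = base frame: x ahead of the robot, y to its left, z up, the work surface at z = 0. Lengths are in m, angles in degrees, forces in N, time in s.
With the tool pointing down it reaches from about 0.35 to 0.975 m from the base axis. Payload 4.9 kg.
Tool frame: the origin (TCP) lies between the finger pads; the fingertips stand 17 mm ahead of it and the grasp point (between the pads) lies 2 mm behind it; z points along the fingers, x is the direction in which the jaws open and shut, and the axes are right-handed (so a half turn about z gives the same grasp; the last joint's range is limited). The gripper opens to 85 mm and grips with 20 to 120 N. Pads are 22 mm wide; open, the fingers measure 114 mm over their backs; the gripper's body (76 mm by 85 mm) begins 54 mm behind the grasp point. The pads swing forward as they close: fully open they stand 13 mm farther back than shut.
Start: joints at [-76.547, 3.019, 92.412, -0, 84.569, -6.818], TCP at [0.217, -0.586, 0.248] pointing down, gripper open.
Joint ranges: [-172.51, 172.51], [-57.92, 126.97], [3.15, 148.05], [-58.71, 238.71], [5.1, 150.11], [-179.66, 179.66]. Speed limits (degrees/s): [147.25, 147.25, 180, 180, 180, 180].

## Interface

Orientations are given as a 3x3 rotation matrix whose columns are the frame's x, y, z axes.
In Python, from bench import state, cams, manip gives the robot as it stands. The module is installed in compiled form; this text tells all that it offers.
- The arm moves only by the shell command python3 -m crank 'ROWS' [FORCE]. ROWS is JSON, a list of rows, each a list of 7 numbers: the opening, from 0 (shut) to 1 (fully open), then the shift along the tool's x, y, z in m, then the turn, a rotation vector about the tool's x, y, z in rad. In form: [[hand, x, y, z, ax, ay, az], ...]. A call has exactly 10 rows; each row shifts and turns the commanded pose from where the row before left it, along the tool's axes as they then stand; what a row does not reach is not made up. A row lasts 1/10 s, in which the tool goes at most 50 mm and 8.59 degrees, less where a joint would pass 70% of its speed; a pose out of reach is approached as far as the arm can. A call is refused whole if a number of a shift passes 0.05 or a number of a turn 0.15, either way. A call with a gripper value outside its range is refused whole. The fingers move at their own pace and stop on an object; FORCE is the grip in N (left out, the last holds). Time passes only in rows, so rows that do not move let the fingers close, or fill a call up. It gives the time, the measured TCP pose, the force and the opening at its end, in the units of the state.
- state(): the state, without advancing time (a new reading comes with each control period).
- cams.read_camera(name): name is "side" or "top"; returns a dict with "img" (480x640x3 uint8, blue, green, red), "camera_matrix" (3x3 intrinsics, pixels), "R" (3x3) and "t" (3): a world point X has camera coordinates R X + t. Camera axes: x right, y down, z forward; pixel columns grow to the right and rows downward; lengths in m; the calibration is good to about 2 mm. A picture is of the moment at which its call begins. There is no depth.
- manip.sign_off(): hands the job in, once; it reports no verdict.
The state is a dict: "time": time; "qpos": joint angles; "dq": joint speeds; "effort": joint torques, N m; "eef_pos": TCP position; "ee_rot": TCP orientation; "wrist_force": force on the tool from outside, world axes, zero at the start; "moment": the same for the moment, N m; "gripper_width": finger opening in m.
Only numpy, scipy, OpenCV 4.12 (cv2) and the standard library are available. Lean on these libraries where they do the work, as an engineer would, in place of code of your own. Each camera call takes 0.05 s, during which the arm holds its last target. There are 200 camera calls.

## Task

Fit the tongued floorboard into the flooring sample frame: hold it at a slant, feel where the joist and the groove are (the frame is shimmed and shifted a little each time), push its tongue into the groove of the sprung rail until the rail gives way, then lower its other end (never let it drop) behind the end stop, so that it lies flat, about in the middle of the frame's width, held tight between rail and stop. Let go of it, and leave the plain board and everything else on the bench where they are.

Things in the scene. Friction and masses are not known exactly. Their poses are not given: they have to be found in the camera images.
- board: The tongued floorboard, bare light wood, loose, face up on the sticks. Main part 140 long (own x) x 60 wide (y) x 22 mm thick (z), plus a tongue along its whole -x end: 12 mm long, 60 wide, 6 thick, from 6.5 to 12.5 mm above the underside. Origin: centre of the underside of the main part; +x points to the square tail end, z up. About 0.12 kg.
- tongue (a point): Middle of the tip of the board's tongue, at (-82, 0, 9.5) mm in the board's frame; axes as the board's.
- tail (a point): Middle of the lower edge of the board's tail end, at (70, 0, 0) mm in the board's frame.
- plain_board: Bystander: a board of the same wood with square ends and no tongue, shorter overall, 120 x 60 x 22 mm, origin under its centre, loose on the same sticks. It does not belong in the frame.
- sticks: Two fixed parallel sticks, 25 mm high, 22 mm wide and 240 mm long (own y), at x = -45 and +45 mm, on which the two boards lie crosswise; origin on the table between them.
- frame: The flooring sample frame's fixed plywood base: 12 mm thick, 150 mm wide (y), x from -160 to 140 mm; origin on the table, z up. On it the deck: two joists, a sprung rail (-x end) and an end stop (+x end). The deck is clamped where the last user left it, up to 12 mm off along x either way, and packed up on shims by 0 to 12 mm: neither is measured; feel for it.
- seat (a point): Fixed point at (0, 0, 32) mm in the frame, axes as the frame's: the centre of the place for the board if the deck had no offset and no shims. There the seated board's origin would come (underside on both joists, tongue to -x). Sizes below are in deck coordinates: x from here, heights above the joists' tops.
- stop (a point): Fixed point on the nominal top inner edge of the end stop, at (70, 0, 54) mm in the frame (deck x 70, height 22 mm); the real one is off by the deck's offset and shims. Stop: inner face looks to -x, 110 mm wide (y), 36 mm long (x), 22 mm high. Joists 110 mm wide (y), deck x from -130 to -30 and 35 to 108 mm, free space (over 20 mm deep) between; open at both sides (y).
- rail_groove (a point): Fixed point at the nominal middle of the mouth of the rail's groove, at (-64, 0, 42) mm in the frame (deck x -64, height 10 mm); does not move with deck or rail. Groove opens to +x, towards the stop: height 4 to 16 mm, 14 mm deep, open at both ends; upper lip to 22 mm. Rail 90 wide (y), 46 mm long. Between rail and stop: 134 mm at rest, 6 mm less than the board's main part.
- rail (a joint): How far the rail is pushed back towards the frame's -x, m: 0 at rest, hard stop at 0.014. A spring returns it: about 4 N at 0, 8 N at the hard stop. With the board locked in it reads about 0.006.
- glue: Bystander: yellow glue bottle, 60 mm across, 140 mm tall; origin under its centre.
- mallet: Bystander: wooden joiner's mallet lying down, 290 mm long; origin under its handle.
- square: Bystander: try square, dark wood stock 110 mm, steel blade 160 mm; origin under the stock.
- sanding_block: Bystander: cork block 100 x 60 x 30 mm; origin under its centre.
- screwdriver: Bystander: screwdriver lying down.
- tape_roll: Bystander: grey disc 80 mm across, 30 mm high; origin under its centre.
Not all that is in view belongs to the job. What is shaped like the board but green or pink is not meant.

How it is judged (in metres and radians):
On the way:
1. the board, slanting with its tongue low and its tail end up, presses the rail back (x of tongue in the frame of frame between -0.12 and -0.05 m and y of tongue in the frame of frame between -0.05 and 0.05 m and z of tongue in the frame of frame between 0.03 and 0.065 m and angle between board's own z axis and vertical above 0.087 rad and value of joint rail above 0.003 m and z of tail in the frame of frame above 0.05 m), for 0.1 s.
At the end, for the whole second after the job is handed in: The board lies flat and still in the frame, not on top of rail or stop (tilt under 0.02 rad, in line with the frame within 0.05 rad, tail edge 29 to 47.5 mm above the table), within 25 mm of the frame's middle, tongue end to the rail, which it holds back by 3 to 9.5 mm (x of tail in the frame of frame between 0.055 and 0.085 m and z of tail in the frame of frame between 0.029 and 0.0475 m and y of tail in the frame of frame between -0.025 and 0.025 m and y of tongue in the frame of frame between -0.025 and 0.025 m and angle between board's own z axis and vertical below 0.02 rad and angle between the x axis of board and the x axis of frame, either way round below 0.05 rad and value of joint rail between 0.003 and 0.0095 m and linear speed of board below 0.01 m/s); the robot touches nothing.
It fails at once if the board drops: it swings faster than 4 rad/s with its tongue at the rail (x of tongue in the frame of frame between -0.12 and -0.05 m and y of tongue in the frame of frame between -0.05 and 0.05 m and z of tongue in the frame of frame between 0.03 and 0.065 m and value of joint rail above 0.001 m and angular speed of board above 4 rad/s).
It fails at once if the plain board or another bystander is moved more than 30 mm (distance of any of plain_board, glue, mallet, square, sanding_block, screwdriver, tape_roll from where it was at the start of the episode above 0.03 m).
It also fails if it takes over 40 s, if anything falls off the work surface, if the arm or the gripper's body presses on something with over 40 N, if the wrist force passes 120 N, or if a joint passes its speed limit or range.

## Working session

There is one attempt and no reset: what is moved stays moved. The work goes in short steps, Python scripts to look and compute and a shell command to move; the robot and the scene stay as the last step left them, time stands still between calls to the robot, and variables do not carry over. Pictures are saved under pics/ and viewed, about 8 in all and at most 12, crops included, and the job is handed in when it is done.

```bash
mkdir -p pics
python3 - <<'E'
from bench import state, cams
import cv2,numpy as np,pickle
s=state();print({k:np.round(v,3) for k,v in s.items()})
for n in("top","side"):
    c=cams.read_camera(n);cv2.imwrite(f"pics/{n}0.png",c["img"]);pickle.dump(c,open(f"{n}0.pkl","wb"))
    print(n,c["camera_matrix"],c["R"],c["t"], -c["R"].T@c["t"])
E
```

```text
{'time': np.float64(0.0), 'qpos': array([-7.6549e+01,  3.0580e+00,  9.2491e+01,  1.0000e-03,  8.4568e+01,
       -6.8190e+00]), 'dq': array([ 0.089, -0.029,  0.034,  0.024, -0.017,  0.038]), 'effort': array([ 1.0000e-03, -3.9368e+01, -3.7018e+01, -0.0000e+00,  7.0000e-03,
        0.0000e+00]), 'eef_pos': array([ 0.216, -0.586,  0.247]), 'ee_rot': array([[ 0.346, -0.938, -0.   ],
       [-0.938, -0.346,  0.002],
       [-0.002, -0.   , -1.   ]]), 'wrist_force': array([0.031, 0.62 , 0.155]), 'moment': array([-0.013,  0.068, -0.018]), 'gripper_width': np.float64(0.085)}
top [[457.93227168   0.         315.27610129]
 [  0.         457.93227168 241.95677318]
 [  0.           0.           1.        ]] [[-0.00117645 -0.99999815  0.00152324]
 [-0.99731222  0.00106169 -0.07326128]
 [ 0.07325952 -0.00160533 -0.99731162]] [-0.01679191  0.54789908  1.30953447] [ 0.45047082 -0.01527134  1.3461793 ]
side [[537.19115612   0.         322.41330291]
 [  0.         537.19115612 229.68916843]
 [  0.           0.           1.        ]] [[-0.99574301 -0.08931837  0.02276132]
 [-0.06661972  0.52674468 -0.84740891]
 [ 0.06369978 -0.84531785 -0.5304527 ]] [0.56760551 0.10199316 1.49834726] [0.47653959 1.26355294 0.86831281]
```

View pics/top0.png

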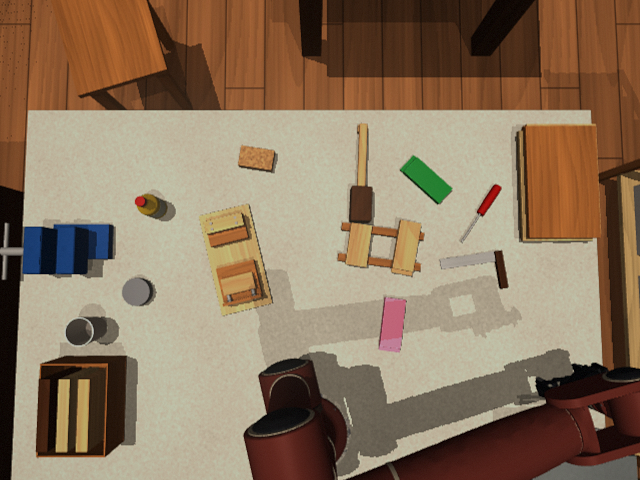

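View pics/side0.png

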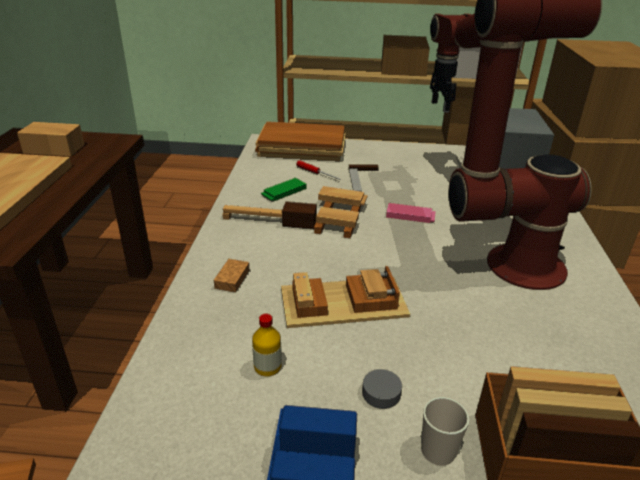

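The top view shows the frame around (236,260): sprung rail near (241,283), end stop near (227,227). Two wooden boards lie on the sticks at (359,245) and (407,247). The green (427,179) and pink (393,324) ones are not meant. One enlarged crop will show which board has the tongue.

Run:
```python
import cv2,numpy as np
t=cv2.imread("pics/top0.png");s=cv2.imread("pics/side0.png")
a=cv2.resize(t[205:285,330:430],None,fx=4,fy=4,interpolation=cv2.INTER_CUBIC)   # 400x320
b=cv2.resize(s[180:245,300:380],None,fx=4,fy=4,interpolation=cv2.INTER_CUBIC) #320x260
c=cv2.resize(t[200:320,190:280],None,fx=4,fy=4,interpolation=cv2.INTER_CUBIC)[:, :] #360x480
W=np.zeros((600,800,3),np.uint8);W[:320,:400]=a;W[330:590,:320]=b;W[:480,420:780]=c
cv2.imwrite("pics/crop0.png",W)
```

```text
(no output)
```

View pics/crop0.png

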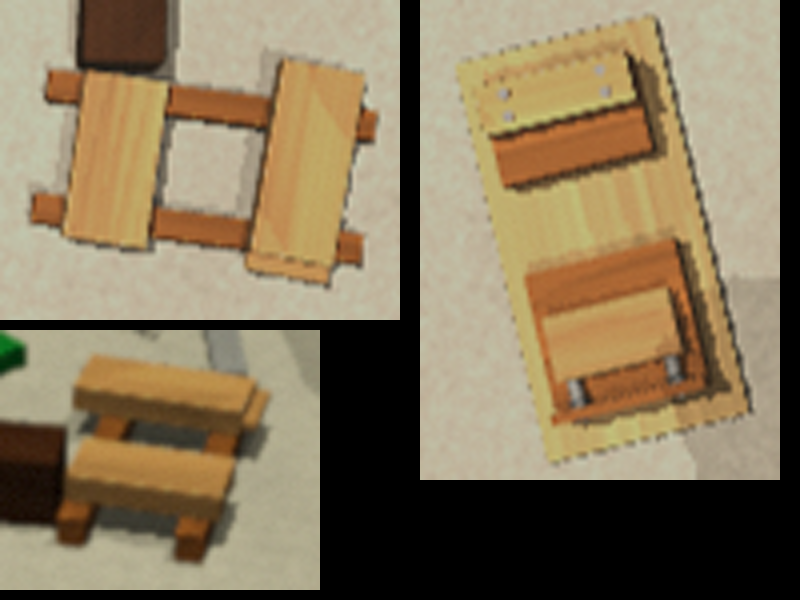

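```bash
cat > h.py <<'E'
import numpy as np,pickle
def ray(c,p,z):
    d=c["R"].T@np.linalg.solve(c["camera_matrix"],[p[0],p[1],1]);o=-c["R"].T@c["t"]
    return o+d*(z-o[2])/d[2]
def proj(c,X):
    x=c["camera_matrix"]@(c["R"]@np.array(X)+c["t"]);return x[:2]/x[2]
E
python3 - <<'E'
from h import *
c=pickle.load(open("top0.pkl","rb"))
def quad(n,P,off,z):
    Q=np.array([ray(c,(p[0]/4+off[0]-.375,p[1]/4+off[1]-.375),z) for p in P])
    e=np.diff(np.vstack([Q,Q[:1]]),axis=0);print(n,Q.round(4).tolist(),"ctr",Q.mean(0).round(4),"len",np.linalg.norm(e,axis=1).round(4),"ang",np.degrees(np.arctan2(e[:,1],e[:,0])).round(1))
# tail-left, tail-right, front-right, front-left
quad("board",[(283,58),(363,72),(331,270),(250,257)],(330,205),.047)
quad("plain",[(86,68),(167,82),(150,248),(65,236)],(330,205),.047)
quad("base",[(38,63),(236,15),(331,411),(133,463)],(190,200),.012)
for sh in (0,.012):
    quad("stop",[(63,81),(209,51),(216,104),(72,134)],(190,200),.054+sh)
    quad("rail",[(123,317),(249,288),(262,345),(134,376)],(190,200),.054+sh)
quad("railjoist",[(106,273),(256,238),(285,390),(134,426)],(190,200),.038)
E
```

```text
board [[0.611, -0.2605, 0.047], [0.6009, -0.3174, 0.047], [0.4599, -0.2922, 0.047], [0.4692, -0.235, 0.047]] ctr [ 0.5353 -0.2763  0.047 ] len [0.0578 0.1432 0.058  0.1441] ang [-100.1  169.9   80.8  -10.2]
plain [[0.604, -0.1198, 0.047], [0.5939, -0.1775, 0.047], [0.4757, -0.1642, 0.047], [0.4842, -0.104, 0.047]] ctr [ 0.5394 -0.1414  0.047 ] len [0.0586 0.119  0.0608 0.1208] ang [-99.9 173.6  81.9  -7.5]
base [[0.627, 0.3231, 0.012], [0.6624, 0.1783, 0.012], [0.3734, 0.1069, 0.012], [0.3363, 0.2495, 0.012]] ctr [0.4998 0.2145 0.012 ] len [0.1491 0.2977 0.1474 0.2999] ang [ -76.3 -166.1  104.6   14.2]
stop [[0.6086, 0.2945, 0.054], [0.6299, 0.1912, 0.054], [0.5921, 0.1858, 0.054], [0.5708, 0.2875, 0.054]] ctr [0.6003 0.2398 0.054 ] len [0.1055 0.0382 0.1039 0.0384] ang [ -78.3 -171.9  101.8   10.5]
rail [[0.4416, 0.2496, 0.054], [0.4618, 0.1612, 0.054], [0.4219, 0.1518, 0.054], [0.4003, 0.2413, 0.054]] ctr [0.4314 0.201  0.054 ] len [0.0907 0.0411 0.0921 0.0421] ang [ -77.1 -166.6  103.5   11.4]
stop [[0.6071, 0.2916, 0.066], [0.6282, 0.1893, 0.066], [0.5907, 0.1839, 0.066], [0.5697, 0.2847, 0.066]] ctr [0.5989 0.2374 0.066 ] len [0.1046 0.0379 0.103  0.0381] ang [ -78.3 -171.9  101.8   10.5]
rail [[0.4417, 0.2472, 0.066], [0.4617, 0.1596, 0.066], [0.4221, 0.1502, 0.066], [0.4008, 0.2389, 0.066]] ctr [0.4316 0.199  0.066 ] len [0.0898 0.0407 0.0913 0.0417] ang [ -77.1 -166.6  103.5   11.4]
railjoist [[0.4728, 0.2655, 0.038], [0.4976, 0.1588, 0.038], [0.3897, 0.1372, 0.038], [0.3645, 0.244, 0.038]] ctr [0.4311 0.2014 0.038 ] len [0.1095 0.11   0.1097 0.1104] ang [ -76.9 -168.7  103.3   11.2]
```

Board with tongue: the right one (407,247). It has the lip at its lower end, and its main part measures 143 mm. The left one is square and 120 mm, so it's the plain board. Board origin is about (0.535,-0.276) at yaw -10°. The frame is at yaw 14° with its origin at about (0.5095,0.217), and the deck offset looks like about +4 mm. Approaching now.

```bash
python3 -m crank '[[1,0,0,0.01,0,0,0.132],[1,0,0,0.01,0,0,0.132],[1,0,0,0.01,0,0,0.132],[1,0,0,0.01,0,0,0.131],[1,-0.036,-0.026,0.012,0,0,0],[1,-0.036,-0.026,0.012,0,0,0],[1,-0.036,-0.026,0.012,0,0,0],[1,-0.036,-0.026,0.012,0,0,0],[1,-0.036,-0.026,0.012,0,0,0],[1,-0.036,-0.026,0.012,0,0,0]]' 80
```

```text
time: 1.1
eef_pos: [0.4082, -0.3987, 0.1354]
ee_rot: [[-0.173, -0.985, -0.0], [-0.985, 0.173, 0.0], [-0.0, 0.0, -1.0]]
wrist_force: [0.5, -0.5, -0.4]
gripper_width: 0.0854
```

```bash
python3 -m crank '[[1,-0.035,-0.026,0.01,0,0,0],[1,-0.036,-0.026,0.01,0,0,0],[1,-0.036,-0.026,0.01,0,0,0],[1,-0.036,-0.026,0.01,0,0,0],[1,0,0,0,0,0,0],[1,0,0,0,0,0,0],[1,0,0,0,0,0,0],[1,0,0,0,0,0,0],[1,0,0,0,0,0,0],[1,0,0,0,0,0,0]]'
python3 - <<'E'
from bench import state, cams
import cv2,numpy as np,pickle
ims=[]
for n,(u,v) in(("top",(407,247)),("side",(340,200))):
    c=cams.read_camera(n);pickle.dump(c,open(f"{n}1.pkl","wb"))
    ims.append(cv2.resize(c["img"][v-60:v+60,u-50:u+50],None,fx=4,fy=4,interpolation=cv2.INTER_CUBIC))
cv2.imwrite("pics/a1.png",np.hstack(ims))
E
```

```text
time: 2.1
eef_pos: [0.5342, -0.2783, 0.0967]
ee_rot: [[-0.174, -0.985, 0.0], [-0.985, 0.174, -0.0], [0.0, -0.0, -1.0]]
wrist_force: [0.8, 0.4, 0.5]
gripper_width: 0.0853
```

View pics/a1.png

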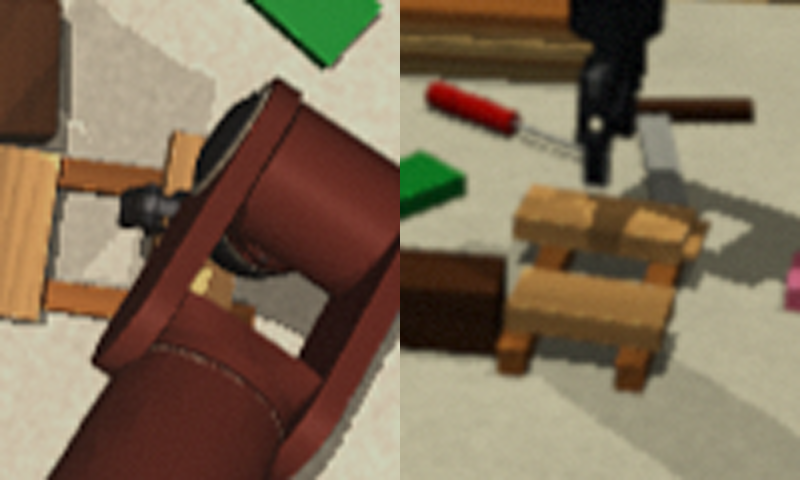

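The gripper (black, about (600,150) in the right-hand crop) hangs over the middle of the tongued board, clear of the plain board. Descending and gripping.

```bash
python3 -m crank '[[1,-0.002,-0.001,0.016,0,0,0],[1,0,0,0.016,0,0,0],[1,0,0,0.016,0,0,0],[1,0,0,0.016,0,0,0],[1,0,0,0,0,0,0],[0.3,0,0,0,0,0,0],[0.3,0,0,0,0,0,0],[0.3,0,0,0,0,0,0],[0.3,0,0,0,0,0,0],[0.3,0,0,0,0,0,0]]' 80
```

```text
time: 3.2
eef_pos: [0.5365, -0.2761, 0.0334]
ee_rot: [[-0.172, -0.985, 0.002], [-0.985, 0.172, -0.001], [0.001, -0.002, -1.0]]
wrist_force: [0.7, -0.6, 2.7]
gripper_width: 0.0589
```

```bash
python3 -m crank '[[0.3,0,0,-0.04,0,0,0],[0.3,0,0,-0.04,0,0,-0.14],[0.3,0,0,-0.04,0,0,-0.14],[0.3,0,0,-0.02,0,0,-0.139],[0.3,-0.044,-0.0104,0,0,0,0],[0.3,-0.044,-0.0104,0,0,0,0],[0.3,-0.044,-0.0104,0,0,0,0],[0.3,-0.044,-0.0104,0,0,0,0],[0.3,-0.044,-0.0104,0,0,0,0],[0.3,-0.044,-0.0104,0,0,0,0]]'
```

```text
time: 4.2
eef_pos: [0.5314, -0.0026, 0.1719]
ee_rot: [[0.243, -0.97, -0.0], [-0.97, -0.243, 0.0], [-0.0, 0.0, -1.0]]
wrist_force: [0.5, 0.5, -1.6]
gripper_width: 0.0588
```

```bash
python3 -m crank '[[0.3,-0.044,-0.0104,0,0,0,0],[0.3,-0.044,-0.0104,0,0,0,0],[0.3,-0.044,-0.0104,0,0,0,0],[0.3,-0.044,-0.0104,0,0,0,0],[0.3,-0.044,-0.0104,0,0,0,0],[0.3,0,0,0.015,0.07,0,0],[0.3,0,0,0.015,0.07,0,0],[0.3,0,0,0.015,0.07,0,0],[0.3,0,0,0,0,0,0],[0.3,0,0,0,0,0,0]]'
python3 - <<'E'
from bench import state, cams
import cv2,numpy as np,pickle
c=cams.read_camera("side");pickle.dump(c,open("side2.pkl","wb"))
cv2.imwrite("pics/a2.png",cv2.resize(c["img"][190:340,260:440],None,fx=4,fy=4,interpolation=cv2.INTER_CUBIC))
c=cams.read_camera("top");pickle.dump(c,open("top2.pkl","wb"))
E
```

```text
time: 5.2
eef_pos: [0.5315, 0.2222, 0.1272]
ee_rot: [[0.243, -0.949, 0.2], [-0.97, -0.238, 0.05], [0.0, -0.206, -0.978]]
wrist_force: [-1.4, -0.2, -0.9]
gripper_width: 0.0587
```

View pics/a2.png

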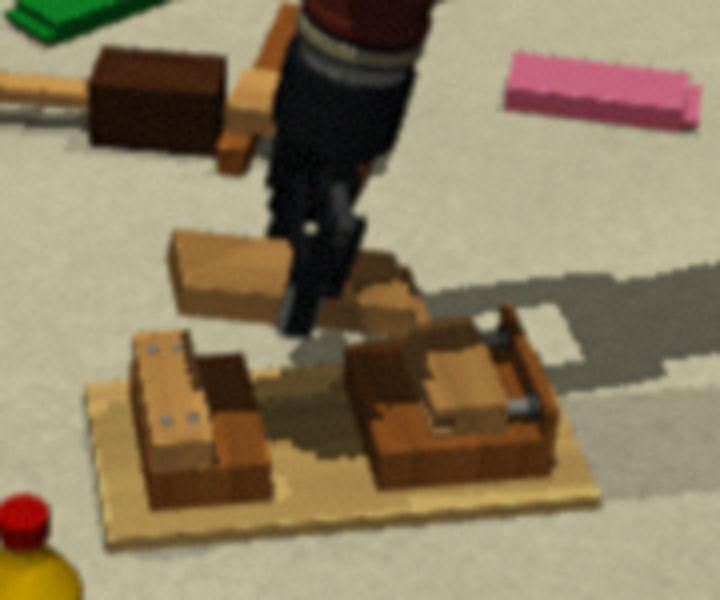

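```bash
python3 -m crank '[[0.3,0,0,0,0.055,0,0],[0.3,0,0.0016,0.0104,0,0,0],[0.3,0,0.0016,0.0104,0,0,0],[0.3,0,0.0016,0.0104,0,0,0],[0.3,0,0.0015,0.01,0,0,0],[0.3,0,0.0008,0.006,0,0,0],[0.3,0,0,0,0,0,0],[0.3,0,0,0,0,0,0],[0.3,0,0,0,0,0,0],[0.3,0,0,0,0,0,0]]'
python3 - <<'E'
from h import *
from bench import cams
import cv2
c=pickle.load(open("side2.pkl","rb"))
a=np.radians(14);ex=np.array([np.cos(a),np.sin(a),0]);ey=np.array([-np.sin(a),np.cos(a),0]);O=np.array([.5095,.2169,0])
def onplane(p,y):
    p=(p[0]/4+260-.375,p[1]/4+190-.375)
    d=c["R"].T@np.linalg.solve(c["camera_matrix"],[p[0],p[1],1]);o=-c["R"].T@c["t"]
    X=o+d*(y-(o-O)@ey)/(d@ey);return np.round([(X-O)@ex*1e3,X[2]*1e3],1)
for n,p in dict(rjTL=(375,440),rjBL=(382,489),rjBR=(550,476),rjTR=(552,428),sjTL=(145,460),sjBL=(152,507),sjBR=(270,498),sjTR=(266,450),base1=(108,545),base2=(600,500)).items():print(n,onplane(p,.055 if 'j' in n else .075))
s=cams.read_camera("side");pickle.dump(s,open("side3.pkl","wb"));cv2.imwrite("pics/a3.png",cv2.resize(s["img"][230:330,270:420],None,fx=5,fy=5,interpolation=cv2.INTER_CUBIC))
E
```

```text
time: 6.3
eef_pos: [0.5379, 0.2239, 0.0808]
ee_rot: [[0.243, -0.936, 0.255], [-0.97, -0.235, 0.064], [-0.0, -0.263, -0.965]]
wrist_force: [0.6, -0.3, -0.9]
gripper_width: 0.0585
rjTL [-23.4  51.3]
rjBL [-29.8  12.6]
rjBR [-134.9   11.4]
rjTR [-132.3   49.2]
sjTL [114.1  50.7]
sjBL [110.   14.1]
sjBR [38.9 13.1]
sjTR [42.3 50.6]
base1 [138.4   5.3]
base2 [-161.1    6.5]
```

View pics/a3.png

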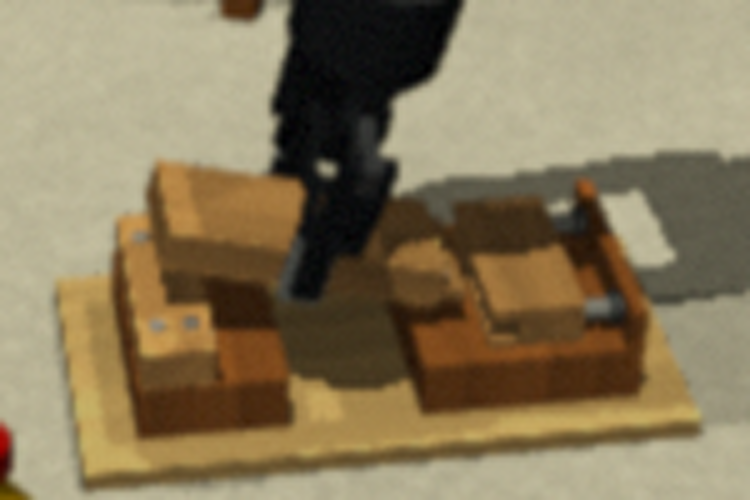

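```bash
python3 -m crank '[[0.3,0,0.0005,0.0019,0,0,0],[0.3,0,0.0005,0.0019,0,0,0],[0.3,0,0.0005,0.0019,0,0,0],[0.3,0,0.0005,0.0019,0,0,0],[0.3,0,0.00013,0.0005,0,0,0],[0.3,0,0.00013,0.0005,0,0,0],[0.3,0,0.00013,0.0005,0,0,0],[0.3,0,0.00013,0.0005,0,0,0],[0.3,0,0,0,0,0,0],[0.3,0,0,0,0,0,0]]'; python3 -c "
from bench import state;s=state();print(s['moment'])"
```

```text
time: 7.35
eef_pos: [0.5375, 0.2238, 0.0702]
ee_rot: [[0.243, -0.936, 0.254], [-0.97, -0.235, 0.064], [-0.0, -0.262, -0.965]]
wrist_force: [-0.1, 1.0, -0.9]
gripper_width: 0.059
[-0.02527744  0.14993347  0.04545757]
```

```bash
python3 -m crank '[[0.3,0,0.0001,0.0004,0,0,0],[0.3,0,0.0001,0.0004,0,0,0],[0.3,0,0.0001,0.0004,0,0,0],[0.3,0,0.0001,0.0004,0,0,0],[0.3,0,0.0001,0.0004,0,0,0],[0.3,0,0.0001,0.0004,0,0,0],[0.3,0,0.0001,0.0004,0,0,0],[0.3,0,0,0,0,0,0],[0.3,0,0,0,0,0,0],[0.3,0,0,0,0,0,0]]'; python3 -c "
from bench import state;s=state();print(s['moment'])"
```

```text
time: 8.35
eef_pos: [0.5376, 0.2238, 0.0675]
ee_rot: [[0.243, -0.936, 0.254], [-0.97, -0.235, 0.064], [0.0, -0.262, -0.965]]
wrist_force: [-2.4, 0.0, 0.6]
gripper_width: 0.0589
[-0.14155801  0.50755151 -0.02968304]
```

```bash
python3 -m crank '[[0.3,0,0.0001,0.0004,0,0,0],[0.3,0,0.0001,0.0004,0,0,0],[0.3,0,0.0001,0.0004,0,0,0],[0.3,0,0.0001,0.0004,0,0,0],[0.3,0,0.0001,0.0004,0,0,0],[0.3,0,0,0,0,0,0],[0.3,0,0,0,0,0,0],[0.3,0,0,0,0,0,0],[0.3,0,0,0,0,0,0],[0.3,0,0,0,0,0,0]]'; python3 -c "
from bench import state;s=state();print(s['moment'])"
```

```text
time: 9.35
eef_pos: [0.5378, 0.2239, 0.0665]
ee_rot: [[0.243, -0.936, 0.254], [-0.97, -0.235, 0.064], [0.0, -0.262, -0.965]]
wrist_force: [-5.4, -3.1, 9.1]
gripper_width: 0.0589
[-0.44717799  1.38838839  0.04451353]
```

Contact at TCP z ≈ 0.0675, which puts the shims at about 9 mm. Next I lift 2.4 mm above contact and advance 14 mm toward the groove.

```bash
python3 -m crank '[[0.3,0,-0.0006,-0.0023,0,0,0],[0.3,0,-0.0006,-0.0023,0,0,0],[0.3,0,0.0019,-0.0005,0,0,0],[0.3,0,0.0019,-0.0005,0,0,0],[0.3,0,0.0019,-0.0005,0,0,0],[0.3,0,0.0019,-0.0005,0,0,0],[0.3,0,0.0019,-0.0005,0,0,0],[0.3,0,0.0019,-0.0005,0,0,0],[0.3,0,0.0019,-0.0005,0,0,0],[0.3,0,0,0,0,0,0]]'
python3 - <<'E'
from bench import state,cams
import numpy as np,pickle
s=state();print(s['moment'])
F=s['wrist_force'];a=np.radians(14);print('fx',F@[np.cos(a),np.sin(a),0])
E
```

```text
time: 10.35
eef_pos: [0.524, 0.2204, 0.0698]
ee_rot: [[0.243, -0.936, 0.254], [-0.97, -0.235, 0.064], [-0.0, -0.262, -0.965]]
wrist_force: [-0.2, 0.2, -2.5]
gripper_width: 0.0587
[-0.07224784  0.16726645 -0.02750954]
fx -0.14020284339066477
```

```bash
python3 -m crank '[[0.3,0,0.001,-0.00026,0,0,0],[0.3,0,0.001,-0.00026,0,0,0],[0.3,0,0.001,-0.00026,0,0,0],[0.3,0,0.001,-0.00026,0,0,0],[0.3,0,0.001,-0.00026,0,0,0],[0.3,0,0.001,-0.00026,0,0,0],[0.3,0,0.001,-0.00026,0,0,0],[0.3,0,0.001,-0.00026,0,0,0],[0.3,0,0,0,0,0,0],[0.3,0,0,0,0,0,0]]'
python3 - <<'E'
from bench import state,cams
import numpy as np,pickle,cv2
s=state();print(s['moment'])
F=s['wrist_force'];a=np.radians(14);print('fx',F@[np.cos(a),np.sin(a),0])
c=cams.read_camera("side");cv2.imwrite("pics/a4.png",cv2.resize(c["img"][230:330,270:420],None,fx=5,fy=5,interpolation=cv2.INTER_CUBIC))
E
```

```text
time: 11.35
eef_pos: [0.5167, 0.2185, 0.0703]
ee_rot: [[0.243, -0.936, 0.255], [-0.97, -0.235, 0.064], [-0.0, -0.263, -0.965]]
wrist_force: [4.9, 0.6, -1.5]
gripper_width: 0.059
[ 0.08372986 -0.46172657 -0.01271875]
fx 4.898768070105396
```

View pics/a4.png

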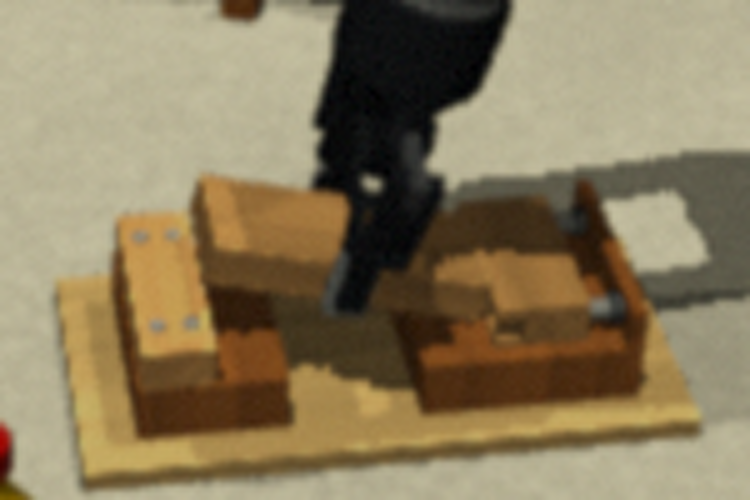

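```bash
python3 -m crank '[[0.3,0,0.0015,0.0008,-0.014,0,0],[0.3,0,0.0015,0.0008,-0.014,0,0],[0.3,0,0.0015,0.0008,-0.014,0,0],[0.3,0,0.0015,0.0008,-0.014,0,0],[0.3,0,0.0015,0.0008,-0.014,0,0],[0.3,0,0,0,0,0,0],[0.3,0,0,0,0,0,0],[0.3,0,0,0,0,0,0],[0.3,0,0,0,0,0,0],[0.3,0,0,0,0,0,0]]'
python3 - <<'E'
from bench import state,cams
import numpy as np,pickle,cv2
s=state();print(s['moment'])
F=s['wrist_force'];a=np.radians(14);print('fx',F@[np.cos(a),np.sin(a),0],'xf',(s['eef_pos']-[.5095,.2169,0])@[np.cos(a),np.sin(a),0])
c=cams.read_camera("side");cv2.imwrite("pics/a5.png",cv2.resize(c["img"][230:330,270:420],None,fx=5,fy=5,interpolation=cv2.INTER_CUBIC))
E
```

```text
time: 12.4
eef_pos: [0.5111, 0.2172, 0.0649]
ee_rot: [[0.243, -0.951, 0.19], [-0.97, -0.239, 0.048], [-0.0, -0.196, -0.981]]
wrist_force: [6.3, 2.0, -0.9]
gripper_width: 0.0589
[ 0.20221104 -0.78793167  0.11130725]
fx 6.636105804691555 xf 0.0016097281926488888
```

View pics/a5.png

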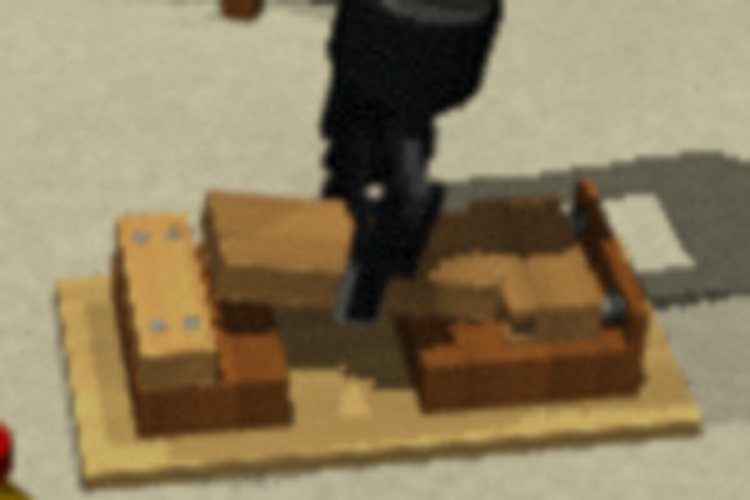

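The tongue is in the groove and the rail is visibly pushed back. 6.6 N corresponds to about 9 mm, and the tail is just inside the stop. Lowering the tail.

```bash
python3 -m crank '[[0.3,0,0.0002,0.00096,-0.014,0,0],[0.3,0,0.0002,0.00096,-0.014,0,0],[0.3,0,0.0002,0.00096,-0.014,0,0],[0.3,0,0.0001,0.00096,-0.014,0,0],[0.3,0,0.0001,0.00096,-0.014,0,0],[0.3,0,0.0001,0.00096,-0.014,0,0],[0.3,0,0.0001,0.00096,-0.014,0,0],[0.3,0,0,0,0,0,0],[0.3,0,0,0,0,0,0],[0.3,0,0,0,0,0,0]]'
cat > st.py <<'E'
from bench import state
import numpy as np
s=state();print(s['moment'].round(2))
F=s['wrist_force'];a=np.radians(14);d=s['eef_pos']-[.5095,.2169,0];print('fx',F@[np.cos(a),np.sin(a),0],'xf',d@[np.cos(a),np.sin(a),0],'yf',d@[-np.sin(a),np.cos(a),0])
E
python3 st.py
```

```text
time: 13.45
eef_pos: [0.5111, 0.2172, 0.0579]
ee_rot: [[0.243, -0.965, 0.096], [-0.97, -0.242, 0.024], [-0.0, -0.099, -0.995]]
wrist_force: [6.0, 1.5, -1.2]
gripper_width: 0.0589
[ 0.32 -0.81  0.12]
fx 6.240699319412048 xf 0.0016549562748686376 yf -0.0001385435741978267
```

```bash
python3 -m crank '[[0.3,0,-0.0001,0.00107,-0.0141,0,0],[0.3,0,-0.0001,0.00107,-0.0141,0,0],[0.3,0,-0.0001,0.00107,-0.0141,0,0],[0.3,0,-0.0001,0.00107,-0.0141,0,0],[0.3,0,-0.0001,0.00107,-0.0141,0,0],[0.3,0,-0.0001,0.00107,-0.0141,0,0],[0.3,0,-0.0001,0.00107,-0.0141,0,0],[0.3,0,0,0,0,0,0],[0.3,0,0,0,0,0,0],[0.3,0,0,0,0,0,0]]'; python3 st.py
```

```text
time: 14.45
eef_pos: [0.5129, 0.2176, 0.0511]
ee_rot: [[0.243, -0.97, 0.002], [-0.97, -0.243, 0.001], [-0.0, -0.002, -1.0]]
wrist_force: [6.8, 1.9, 0.6]
gripper_width: 0.0585
[ 0.32 -1.04  0.06]
fx 7.090191727710299 xf 0.003458651231142767 yf -0.00013768396619697314
```

```bash
python3 -m crank '[[0.3,0,0,0.0004,0,0,0],[0.3,0,0,0.0004,0,0,0],[0.3,0,0,0.0004,0,0,0],[0.3,0,0,0.0004,0,0,0],[0.3,0,0,0.0004,0,0,0],[0.3,0,0,0,0,0,0],[0.3,0,0,0,0,0,0],[0.3,0,0,0,0,0,0],[0.3,0,0,0,0,0,0],[0.3,0,0,0,0,0,0]]'; python3 st.py
```

```text
time: 15.45
eef_pos: [0.5132, 0.2177, 0.0503]
ee_rot: [[0.243, -0.97, 0.002], [-0.97, -0.243, 0.001], [0.0, -0.003, -1.0]]
wrist_force: [3.4, 0.1, 9.0]
gripper_width: 0.0589
[ 0.2  -0.78  0.09]
fx 3.3382301906692815 xf 0.0037392408822673577 yf -0.0001529949872790512
```

```bash
python3 -m crank '[[0.3,0,0,-0.0006,0,0,0],[0.3,0,-0.0004,0,0,0,0],[0.3,0,-0.0004,0,0,0,0],[0.3,0,-0.0004,0,0,0,0],[0.3,0,-0.0004,0,0,0,0],[0.3,0,-0.0004,0,0,0,0],[0.3,0,0,0,0,0,0],[0.3,0,0,0,0,0,0],[0.3,0,0,0,0,0,0],[0.3,0,0,0,0,0,0]]'; python3 st.py;  python3 - <<'E'
from bench import cams
import cv2
c=cams.read_camera("side");cv2.imwrite("pics/a6.png",cv2.resize(c["img"][230:330,270:420],None,fx=5,fy=5,interpolation=cv2.INTER_CUBIC))
E
```

```text
time: 16.45
eef_pos: [0.5137, 0.2179, 0.0503]
ee_rot: [[0.244, -0.97, -0.001], [-0.97, -0.244, -0.0], [0.0, 0.001, -1.0]]
wrist_force: [-0.1, 0.2, 9.6]
gripper_width: 0.0587
[ 0.03 -0.27  0.06]
fx -0.04073363750250535 xf 0.00435126418197239 yf -0.00010175036391222935
```

View pics/a6.png

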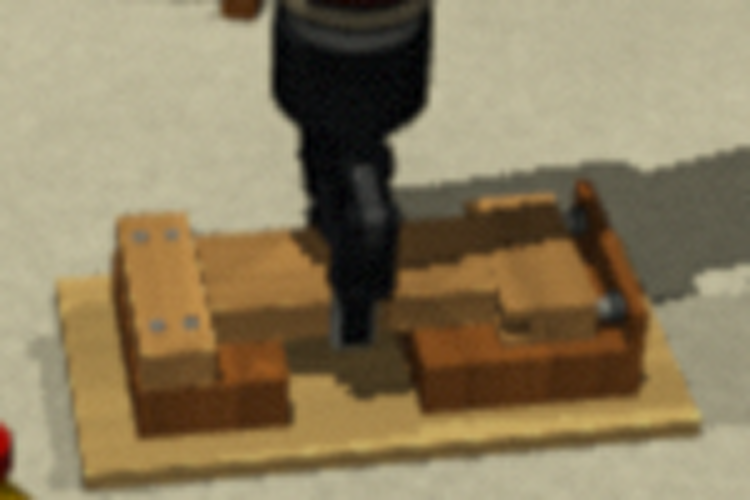

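The board lies flat between stop and rail, with its tail at the stop face (about x=212 in the crop). Horizontal force is 0, so the stop is carrying the spring. Releasing and lifting clear.

```bash
python3 -m crank '[[1,0,0,0,0,0,0],[1,0,0,0,0,0,0],[1,0,0,0,0,0,0],[1,0,0,0,0,0,0],[1,0,0,0,0,0,0],[1,0,0,0,0,0,0],[1,0,0,-0.01,0,0,0],[1,0,0,-0.02,0,0,0],[1,0,0,-0.04,0,0,0],[1,0,0,-0.05,0,0,0]]'
python3 -m crank '[[1,0,0,-0.04,0,0,0],[1,0.04,0.02,0,0,0,0],[1,0.04,0.02,0,0,0,0],[1,0.04,0.02,0,0,0,0],[1,0.04,0.02,0,0,0,0],[1,0.04,0.02,0,0,0,0],[1,0.02,0,0,0,0,0],[1,0,0,0,0,0,0],[1,0,0,0,0,0,0],[1,0,0,0,0,0,0]]'
python3 - <<'E'
from bench import cams
import cv2,numpy as np
c=cams.read_camera("side")["img"];t=cams.read_camera("top")["img"]
W=np.zeros((600,800,3),np.uint8);W[:400,:600]=cv2.resize(c[230:330,270:420],None,fx=4,fy=4,interpolation=cv2.INTER_CUBIC)
W[400:,:267]=cv2.resize(c,(267,200));W[120:600,440:800]=cv2.resize(t[200:320,190:280],None,fx=4,fy=4,interpolation=cv2.INTER_CUBIC)
cv2.imwrite("pics/a7.png",W)
E
```

```text
time: 17.5
eef_pos: [0.5117, 0.2172, 0.1681]
ee_rot: [[0.243, -0.97, -0.006], [-0.97, -0.243, -0.002], [0.0, 0.006, -1.0]]
wrist_force: [2.1, 0.1, 0.6]
gripper_width: 0.0856
time: 18.5
eef_pos: [0.4699, -0.0191, 0.2089]
ee_rot: [[0.244, -0.97, -0.001], [-0.97, -0.244, -0.0], [-0.0, 0.001, -1.0]]
wrist_force: [-0.9, 0.2, -0.8]
gripper_width: 0.0854
```

View pics/a7.png

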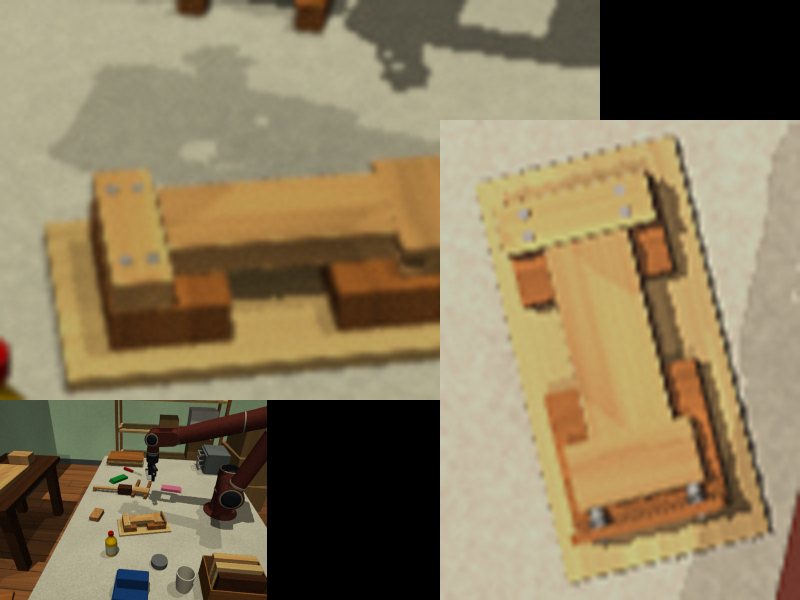

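The last view shows the board flat, centred and in line with the frame, tight between stop and rail. The gripper is clear and the bystanders look undisturbed, so I'm handing in.

```bash
python3 -c "
from bench import manip;print(manip.sign_off())"
```

```text
the job is handed in; nothing more can be done
None
```

The tongued board is fitted in the frame and let go, and the job was handed in at about 18.5 s of the 40 s. The hand-in gave no verdict.

**What I did:**
- I gripped the board at its middle and held it at a 15° slant.
- I felt the joist at about 41 mm, which puts the shims near 9 mm. From the pictures the deck sits about 4 mm towards +x.
- I pushed the tongue into the groove until the rail gave way by about 9 mm, judged from the 6.6 N push-back.
- I lowered the tail slowly behind the stop, eased the board against it, then opened the gripper and moved clear.

**Last checks:**
- **Flat on the joists:** the gripper pressed down with 9 N and almost no tipping moment.
- **Held by the stop:** the force along the frame had fallen to about 0 N before I let go.
- **Final pictures:** the board looks flat, centred, in line with the frame and tight between rail and stop. The bystanders looked unmoved, by eye only.

**Not measured:** I couldn't read the rail's final position directly. Only the fit itself suggests it is at about 6 mm.

**Disagreement:** the first side-view estimate put the joist tops at about 50 mm, more than the 44 mm possible, so I used the height I felt instead. The board then settled about 1 mm higher than that reading predicted, within its uncertainty.

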